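Load two cells with check weights

ROBOT

A 6-joint arm with a two-finger parallel gripper is mounted at the origin on the work surface. World frame = base frame: x ahead of the robot, y to its left, z up, the work surface at z = 0. Lengths are in m, angles in degrees, forces in N, time in s.
With the tool pointing down it reaches from about 0.325 to 0.925 m from the base axis. Payload 3.1 kg.
Tool frame: the origin (TCP) lies at the very end of the fingers, on their centre line; the grasp point (between the pads) lies 19 mm behind it (robot.grasp_offset is the z of the grasp point in the tool frame, in m); z points along the fingers, y is the line along which they close (so a half turn about z gives the same grasp; the last joint's range is limited). The gripper opens to 85 mm and grips with 20 to 120 N. Pads are 22 mm wide; open, the fingers measure 114 mm over their backs; the gripper's body (76 mm by 85 mm) begins 54 mm behind the grasp point. The pads swing forward as they close: fully open they stand 13 mm farther back than shut.
Start: joints at [57.514, 12.427, 92.441, -0, 75.132, -6.429], TCP at [0.275, 0.561, 0.231] pointing down, gripper open.
Joint ranges: [-157.48, 157.48], [-44.54, 120.13], [17.64, 146.25], [-64.5, 244.5], [7.68, 150.69], [-147.95, 147.95]. Speed limits (degrees/s): [159.86, 159.86, 180, 180, 180, 180].

INTERFACE

Orientations are given as a 3x3 rotation matrix whose columns are the frame's x, y, z axes.
In Python, from workcell import robot, claw, kin, status, imaging, ticket, models gives the robot as it stands. Calls block until the motion is done:
- robot.goto(position, orientation): joint-space move of the TCP to a pose.
- robot.movel(position, speed=0.15, rotation=None, f_stop=None): straight line of the TCP; rotation=None keeps the orientation; speed is the mean speed in m/s. With f_stop (N) it stops when the force on the tool has changed by that much, and returns True; else False.
- robot.move_joints(angles): joint-space move.
- claw.set_gripper(opening): finger opening in m; the grip force is fixed at half the most; returns when the fingers have stopped.
- robot.hold(seconds).
- kin.inverse_kinematics(position, orientation): joint angles nearest the present ones, or None.
- status.get_obs(): the state.
- imaging.snapshot(name): name is "scene" or "top" or "wrist"; returns the picture (420x560x3 uint8, red, green, blue); there is no depth.
- imaging.camera_params(name): a dict with "camera_matrix" (3x3 intrinsics, pixels), "pose" (4x4, takes a point from camera to world coordinates). Camera axes: x right, y up, looking along -z (the intrinsics and any distortion apply to the point x, -y, -z); pixel columns grow to the right and rows downward; lengths in m; the calibration is good to about 2 mm. A picture is of the moment at which its call begins: read the wrist's pose just before it. camera_params takes no time and is no camera call; for the wrist camera it gives the pose at the moment of the call.
A pose or a line that the arm cannot do raises robot.Unreachable and nothing moves.
- ticket.sign_off(): hands the job in; it is judged then, once.
Trained networks look in the newest picture that a camera, given by its name, has taken for a name from the list of things; names that differ only in an ending like _2 or _b are one class to them, and where a whole thing is asked for, a point or a joint stands for the part that bears it (a point fixed in the world has none). Each returns a list of dicts, best first, with "score" (0 to 1); they miss things now and then, are a little off and sometimes report something else, mostly with a low value. They report only what shows in the picture. A call takes as long as a camera call. They do not tell look-alikes from the thing itself.
- models.spot_in(target, camera): "location" ([column, row] as shares, 0 to 1, of the picture: columns of its width, rows of its height, amid what is visible of it).
- models.tip_of(target, camera): "location" ([column, row] as shares, 0 to 1, of the picture: columns of its width, rows of its height: a listed point, or the origin of a listed thing).
The state is a dict: "time_s": time; "qpos": joint angles; "joint_vel": joint speeds; "joint_torque": joint torques, N m; "position": TCP position; "ee_rot": TCP orientation; "force": force on the tool from outside, world axes, zero at the start; "wrist_torque": the same for the moment, N m; "grip_width": finger opening in m; "gripper_force": force on a finger pad.
Only numpy, scipy, OpenCV 4.12 (cv2) and the standard library are available. Lean on these libraries where they do the work, as an engineer would, in place of code of your own. Each camera call takes 0.05 s, during which the arm holds its last target. There are 200 camera calls.

TASK

Load the two load cells for their check: stack the three ring weights on the spindle of the round cell, largest at the bottom, then the medium one, then the smallest on top, and stand the knobbed weight upright in the middle of the flat square cell. Set every weight down gently, not dropped, and leave the key sample, screwdriver and caliper where they lie.

Things in the scene. Friction and masses are not known exactly. Their poses are not given: they have to be found in the camera images.
- ring_large: The largest flat bare-steel ring weight lying flat on the bench: outer diameter 64 mm, central hole 20 mm, height 16 mm, about 365 g. Origin at the centre of its underside, z up along the hole; round, so its yaw does not matter.
- ring_medium: The medium flat bare-steel ring weight lying flat on the bench: outer diameter 52 mm, central hole 20 mm, height 15 mm, about 213 g. Origin at the centre of its underside, z up along the hole; round, so its yaw does not matter.
- ring_small: The smallest flat bare-steel ring weight lying flat on the bench: outer diameter 40 mm, central hole 20 mm, height 14 mm, about 104 g. Origin at the centre of its underside, z up along the hole; round, so its yaw does not matter.
- knob_weight: Solid steel weight with a knob, standing upright: cylinder 36 mm in diameter up to 40 mm height, narrow neck, knob 24 mm in diameter from 53 to 62 mm; 62 mm tall in all, about 340 g. Origin at the centre of its underside, z up; round.
- spindle_cell: Load cell with a round aluminium pan, 84 mm in diameter, its top 40 mm above the bench, and an upright steel spindle 9 mm in diameter on its axis that stands 52 mm above the pan (tip 92 mm above the bench, its last 6 mm tapered to 4 mm). Base plate 70 x 70 x 8 mm. Fixed to the bench, cannot move. Origin on the bench under its centre, z up; place and yaw vary.
- flat_cell: Load cell with a plain square aluminium pan 80 x 80 mm, flat, its top 40 mm above the bench, a thin circle of 42 mm diameter marked at its centre. Base plate 70 x 70 x 8 mm. Fixed to the bench, cannot move. Origin on the bench under its centre, z up; place and yaw vary.
- key_sample: Bystander: a key switch sample, grey plastic block 44 x 44 x 12 mm with a small black 18 mm key on top, 22 mm tall in all. Origin at the centre of its underside. Leave it alone.
- screwdriver: Bystander: screwdriver 170 mm long lying on the bench to the robot's left, roughly along x. Origin at its middle, on the bench. Leave it alone.
- caliper: Bystander: steel slide caliper 200 mm long with a black reading head, lying flat on the bench to the robot's right, roughly along x. Origin at the middle of its beam, on the bench. Leave it alone.
There are look-alikes about, which are no part of the job. Leave any turquoise look-alike of the ring_small alone. What is shaped like the ring_large but green is not meant.

How it is judged (in metres and radians):
On the way, in this order (a step that is already met when the one before it is completed fails the run):
1. the largest ring lies on the spindle cell's pan, around the spindle (horizontal distance between ring_large and spindle_cell below 0.008 m and z of ring_large in the frame of spindle_cell between 0.036 and 0.044 m and angle between ring_large's own z axis and vertical below 0.1 rad), for 0.2 s.
2. the medium ring lies on the largest, around the spindle (horizontal distance between ring_medium and spindle_cell below 0.008 m and z of ring_medium in the frame of spindle_cell between 0.052 and 0.06 m and angle between ring_medium's own z axis and vertical below 0.1 rad), for 0.2 s.
3. the smallest ring lies on the medium one, around the spindle (horizontal distance between ring_small and spindle_cell below 0.008 m and z of ring_small in the frame of spindle_cell between 0.067 and 0.075 m and angle between ring_small's own z axis and vertical below 0.1 rad), for 0.2 s.
At the end, for the whole second after the job is handed in: Rings flat around the spindle, largest on the pan, medium on it, smallest on top (heights within 4 mm, centres within 8 mm of the axis); knobbed weight on the flat pan within 12 mm of its centre; all level or upright within 0.1 rad, and at rest (all of step 1 and all of step 2 and all of step 3 and horizontal distance between knob_weight and flat_cell below 0.012 m and z of knob_weight in the frame of flat_cell between 0.036 and 0.044 m and angle between knob_weight's own z axis and vertical below 0.1 rad and linear speed of each of ring_large, ring_medium, ring_small, knob_weight below 0.02 m/s and angular speed of each of ring_large, ring_medium, ring_small, knob_weight below 0.2 rad/s); the robot touches nothing.
It fails at once if a weight is dropped onto a cell (it moves faster than 0.6 m/s within 60 mm above the pan) ((horizontal distance between ring_large and spindle_cell below 0.04 m and z of ring_large in the frame of spindle_cell below 0.1 m and linear speed of ring_large above 0.6 m/s) or (horizontal distance between ring_medium and spindle_cell below 0.04 m and z of ring_medium in the frame of spindle_cell below 0.1 m and linear speed of ring_medium above 0.6 m/s) or (horizontal distance between ring_small and spindle_cell below 0.04 m and z of ring_small in the frame of spindle_cell below 0.1 m and linear speed of ring_small above 0.6 m/s) or (horizontal distance between knob_weight and flat_cell below 0.04 m and z of knob_weight in the frame of flat_cell below 0.1 m and linear speed of knob_weight above 0.6 m/s)).
It fails at once if a bystander (key sample, screwdriver, caliper) is moved by more than 25 mm (distance of any of key_sample, screwdriver, caliper from where it was at the start of the episode above 0.025 m).
It also fails if it takes over 118 s, if anything falls off the work surface, if the arm or the gripper's body presses on something with over 40 N, if the wrist force passes 120 N, or if a joint passes its speed limit or range.

## Working session

There is one attempt and no reset: what is moved stays moved. The work goes in short steps, each a Python script; the robot and the scene stay as the last script left them, time stands still between calls to the robot, and variables do not carry over. Pictures are saved under pics/ and viewed, at most 14 in all, crops included, and the job is handed in when it is done.

```bash
ls; mkdir -p pics
cat > h.py <<'E'
import numpy as np, cv2
from workcell import robot, claw, kin, status, imaging, ticket, models
def save(n,im): cv2.imwrite(f'pics/{n}.png',cv2.cvtColor(im,cv2.COLOR_RGB2BGR))
def px2w(uv,P,z):
    K=np.array(P['camera_matrix']);T=np.array(P['pose'])
    d=np.linalg.inv(K)@[uv[0],uv[1],1]; d=T[:3,:3]@[d[0],-d[1],-d[2]]
    o=T[:3,3]; return o+d*(z-o[2])/d[2]
E
python3 - <<'E'
from h import *
for c in ['top','scene']:
    im=imaging.snapshot(c);save(c+'0',im);P=imaging.camera_params(c);print(c,{k:np.round(v,3).tolist() for k,v in P.items()})
    for t,z in [('ring_large',0),('ring_medium',0),('ring_small',0),('knob_weight',0),('spindle_cell',0),('flat_cell',0),('key_sample',0)]:
        for r in models.tip_of(t,c)[:4]:
            uv=np.array(r['location'])*[560,420]; print(t,round(r['score'],2),uv.round(),px2w(uv,P,z).round(3)[:2])
print(status.get_obs()['time_s'])
E
```

```text
pics
top {'camera_matrix': [[397.811, 0.0, 279.07], [0.0, 397.811, 213.514], [0.0, 0.0, 1.0]], 'pose': [[-0.043, 0.975, -0.216, 0.321], [-0.999, -0.042, 0.008, 0.015], [-0.001, 0.216, 0.976, 0.95], [0.0, 0.0, 0.0, 1.0]]}
ring_large 0.9 [244. 252.] [0.439 0.094]
ring_large 0.8 [292. 250.] [ 0.44 -0.02]
ring_medium 0.77 [378. 242.] [ 0.451 -0.228]
ring_small 0.56 [243. 171.] [0.644 0.094]
ring_small 0.45 [247. 213.] [0.536 0.085]
knob_weight 0.69 [195. 245.] [0.462 0.213]
spindle_cell 0.83 [181. 181.] [0.623 0.247]
spindle_cell 0.66 [387. 174.] [ 0.621 -0.267]
spindle_cell 0.32 [196. 247.] [0.458 0.21 ]
flat_cell 0.94 [313. 175.] [ 0.626 -0.081]
key_sample 0.79 [388. 175.] [ 0.618 -0.268]
scene {'camera_matrix': [[463.46, 0.0, 283.395], [0.0, 463.46, 202.404], [0.0, 0.0, 1.0]], 'pose': [[0.409, -0.637, 0.654, 1.206], [0.913, 0.273, -0.305, -0.322], [0.015, 0.721, 0.692, 0.728], [0.0, 0.0, 0.0, 1.0]]}
ring_large 0.79 [303. 172.] [0.439 0.086]
ring_large 0.65 [263. 181.] [ 0.431 -0.014]
ring_medium 0.77 [181. 208.] [ 0.443 -0.219]
ring_small 0.79 [345. 222.] [0.627 0.096]
ring_small 0.48 [322. 195.] [0.53  0.092]
knob_weight 0.88 [354. 159.] [0.445 0.226]
spindle_cell 0.69 [406. 202.] [0.627 0.257]
flat_cell 0.75 [272. 245.] [ 0.624 -0.075]
key_sample 0.84 [176. 272.] [ 0.614 -0.275]
0.8
```

View pics/top0.png

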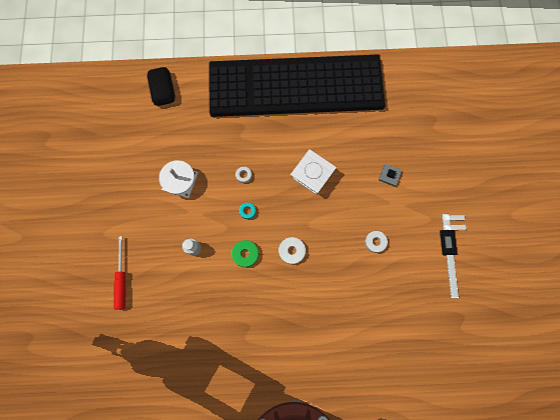

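View pics/scene0.png

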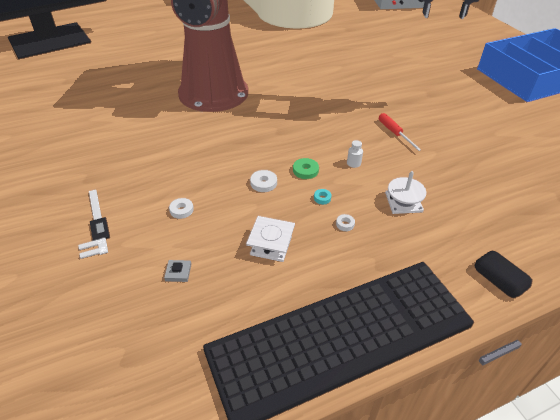

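The top view shows the steel large ring at (292,250), medium at (376,241) and small at (244,174). The knob weight is at (192,246), the spindle cell at (178,178) and the flat cell at (314,171). The green (245,253) and turquoise (248,211) rings are the look-alikes. I'll take close looks with the wrist camera at the spindle, then at the large ring.

```bash
cat >> h.py <<'E'
def R(a):  # tool down, tool y (closing) axis at angle a deg in the xy plane
    a=np.radians(a); y=np.array([np.cos(a),np.sin(a),0]); z=np.array([0,0,-1.]); return np.column_stack([np.cross(y,z),y,z])
def go(x,y,z,a=0): 
    robot.goto(np.array([x,y,z]),R(a))
def pale(im):
    hsv=cv2.cvtColor(im,cv2.COLOR_RGB2HSV)
    return cv2.morphologyEx(((hsv[...,1]<60)&(hsv[...,2]>110)).astype(np.uint8),cv2.MORPH_OPEN,np.ones((3,3)))
def ells(im,P,z,amin=60):
    cs,_=cv2.findContours(pale(im),cv2.RETR_CCOMP,cv2.CHAIN_APPROX_NONE)
    for c in cs:
        if cv2.contourArea(c)>amin and len(c)>8:
            h=cv2.convexHull(c); e=cv2.fitEllipse(h if len(h)>5 else c); w=px2w(e[0],P,z)
            print(np.round(e[0],0),'size',np.round(e[1],0),'->',w.round(4)[:2])
def look(n,t,z):
    P=imaging.camera_params('wrist'); im=imaging.snapshot('wrist'); save(n,im)
    print(n,'cam',np.array(P['pose'])[:3,3].round(3))
    for r in models.tip_of(t,'wrist')[:3]:
        uv=np.array(r['location'])*[560,420]; print(t,round(r['score'],2),uv.round(),px2w(uv,P,0).round(4)[:2])
    ells(im,P,z,400)
E
python3 - <<'E'
from h import *
P=imaging.camera_params('top'); im=imaging.snapshot('top'); print('top z=.016'); ells(im[120:300,130:420],{**P,'camera_matrix':np.array(P['camera_matrix'])-np.array([[0,0,130],[0,0,120],[0,0,0]])},.016)
go(.58,.25,.25,0); look('w_sp','spindle_cell',.04)
go(.40,-.016,.25,0); look('w_L','ring_large',.016)
print(status.get_obs()['time_s'])
E
```

```text
top z=.016
[ 59. 126.] size [14. 15.] -> [0.4586 0.2231]
[162. 130.] size [27. 27.] -> [ 0.4376 -0.0189]
[162. 130.] size [ 9. 10.] -> [ 0.4379 -0.0187]
[246. 121.] size [21. 23.] -> [ 0.4501 -0.219 ]
[113.  54.] size [15. 16.] -> [0.631  0.0913]
[260.  54.] size [19. 20.] -> [ 0.6145 -0.2696]
[47. 58.] size [35. 37.] -> [0.6272 0.2536]
[183.  50.] size [40. 46.] -> [ 0.6326 -0.0818]
w_sp cam [0.58  0.334 0.391]
spindle_cell 0.72 [314. 169.] [0.6204 0.2533]
[324. 431.] size [ 78. 147.] -> [ 0.6438 -0.1197]
[185. 356.] size [37. 44.] -> [0.4559 0.0121]
[403. 306.] size [28. 69.] -> [0.7322 0.0905]
[154. 306.] size [23. 71.] -> [0.4257 0.0891]
[320. 289.] size [30. 31.] -> [0.6286 0.1135]
[172. 204.] size [33. 47.] -> [0.4609 0.2219]
[320. 174.] size [79. 82.] -> [0.6224 0.2555]
[152.  40.] size [  8. 105.] -> [0.4586 0.3845]
w_L cam [0.401 0.067 0.392]
ring_large 0.96 [311.  72.] [0.4356 0.0921]
ring_large 0.95 [311. 173.] [ 0.4389 -0.0189]
[316. 318.] size [38. 38.] -> [ 0.4499 -0.2127]
[404. 307.] size [26. 72.] -> [ 0.5665 -0.1952]
[152. 308.] size [20. 78.] -> [ 0.2331 -0.1968]
[471. 227.] size [ 80. 115.] -> [ 0.6337 -0.0822]
[312. 173.] size [55. 56.] -> [ 0.4381 -0.0159]
[499.  71.] size [37. 43.] -> [0.6295 0.093 ]
3.875
```

View pics/w_sp.png

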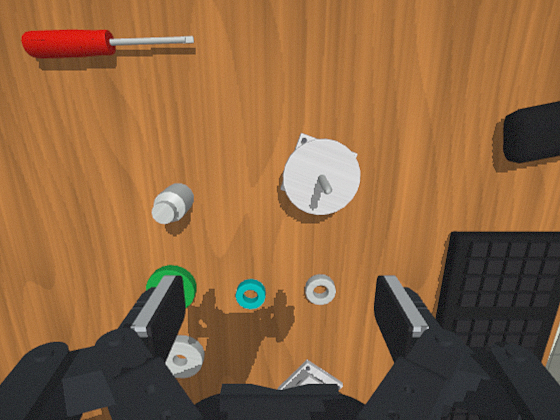

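The wrist view shows the pan circle centred at about (322,177), with the spindle rising from there to a tip near (328,189). That puts the spindle at about (0.624, 0.252). Next I'll pick the large ring.

```bash
cat >> h.py <<'E'
SP=np.array([.6242,.252])
def st(m):
    o=status.get_obs(); print(m,'t',round(o['time_s'],1),'w',round(o['grip_width'],4),'gf',round(o['gripper_force'],1),'F',np.round(o['force'],1),'p',np.round(o['position'],4))
def pick(x,y,z,a,op,up=.2):
    claw.set_gripper(op); go(x,y,z+.09,a)
    print('stop',robot.movel(np.array([x,y,z]),.08,f_stop=10)); st('down')
    claw.set_gripper(0.0); st('grip')
    robot.movel(np.array([x,y,up]),.15); st('up')
E
python3 - <<'E'
from h import *
pick(.438,-.0175,0.0,0,.085)
go(*SP-[.0,.0],.2,0); look('w_L2','spindle_cell',.04); st('over')
E
```

```text
stop False
down t 6.1 w 0.0848 gf 0.0 F [ 0.1  0.1 -0.6] p [ 0.4386 -0.0176  0.0005]
grip t 6.4 w 0.0608 gf 64.3 F [-2.6 -0.3  7.5] p [ 0.439  -0.0176  0.0013]
up t 7.9 w 0.0604 gf 65.5 F [-0.4 -0.5 -4. ] p [ 0.4371 -0.0173  0.1988]
w_L2 cam [0.624 0.334 0.341]
spindle_cell 0.66 [276. 182.] [0.6199 0.2487]
[365. 294.] size [27. 57.] -> [0.7126 0.1392]
[193. 294.] size [22. 60.] -> [0.5336 0.1385]
[111. 219.] size [38. 64.] -> [0.4621 0.2222]
[281. 250.] size [150. 215.] -> [0.625 0.189]
[282. 286.] size [25. 47.] -> [0.6266 0.1477]
[82. 31.] size [ 13. 109.] -> [0.4652 0.3837]
over t 9.3 w 0.0609 gf 65.4 F [-0.3 -0.8 -3. ] p [0.6241 0.2503 0.2003]
```

View pics/w_L2.png

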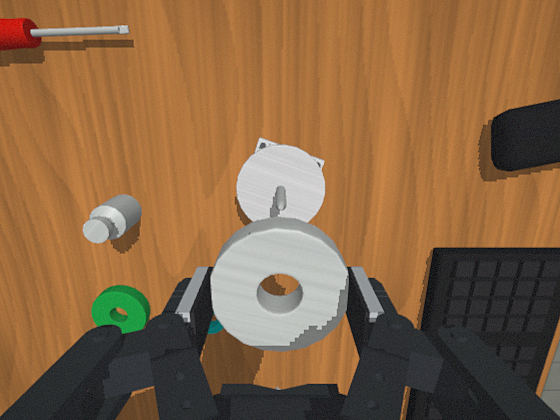

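Run:
```python
from h import *
P=imaging.camera_params('wrist')
for n,uv,z in [('pan',(281,187.5),.04),('tip',(281,189),.092),('ring l',(211,287),.214),('ring r',(349,287),.214),('ring bot',(280,350),.214),('ring top',(280,228),.214),('hole l',(257,290),.214),('hole r',(303,290),.214),('hole top',(280,272),.214),('holebot',(280,314),.214)]: print(n,px2w(uv,P,z).round(4))
T=np.array(P['pose']);print(T.round(3))
```

```text
pan [0.6257 0.2528 0.04  ]
tip [0.6255 0.2655 0.092 ]
ring l [0.5944 0.2543 0.214 ]
ring r [0.6548 0.2543 0.214 ]
ring bot [0.6246 0.2203 0.214 ]
ring top [0.6246 0.2821 0.214 ]
hole l [0.6145 0.2528 0.214 ]
hole r [0.6347 0.2528 0.214 ]
hole top [0.6246 0.2617 0.214 ]
holebot [0.6246 0.2403 0.214 ]
[[ 1.     0.001  0.002  0.625]
 [-0.001  0.946  0.323  0.333]
 [-0.001 -0.323  0.946  0.341]
 [ 0.     0.     0.     1.   ]]
```

```bash
cat >> h.py <<'E'
def place(x,y,zexp,a,op=None,pan=True):
    robot.movel(np.array([x,y,.11+zexp-.04]),.12); robot.hold(.3); st('pre')
    s=robot.movel(np.array([x,y,zexp+.012]),.06,f_stop=15); st(f'mid {s}')
    if s: return False
    s=robot.movel(np.array([x,y,zexp-.006]),.025,f_stop=5); st(f'contact {s}')
    z=status.get_obs()['position'][2]
    if not s or z>zexp+.006: return False
    claw.set_gripper(op or .085); st('open')
    robot.movel(np.array([x,y,.2]),.12); st('away'); return True
E
python3 - <<'E'
from h import *
print(place(.6252,.253,.0405,0))
im=imaging.snapshot('scene'); save('s1',cv2.resize(im[120:300,120:460],None,fx=2,fy=2))
look('w3','ring_medium',.015)
E
```

```text
pre t 10.5 w 0.0606 gf 65.5 F [ 0.2  0.  -3.7] p [0.6258 0.2532 0.1115]
mid False t 11.6 w 0.0611 gf 65.5 F [ 1.1 -0.1 -2.5] p [0.6258 0.2532 0.0532]
contact True t 12.1 w 0.0605 gf 66.3 F [-0.7 -0.8  4.6] p [0.6253 0.253  0.0415]
open t 12.5 w 0.0852 gf 0.0 F [ 0.4 -0.1 -0.3] p [0.6233 0.2525 0.039 ]
away t 13.9 w 0.0849 gf 0.0 F [0.4 0.5 0. ] p [0.6244 0.2528 0.1985]
True
w3 cam [0.626 0.336 0.339]
ring_medium 0.54 [282. 194.] [0.6257 0.2374]
[288. 314.] size [34. 34.] -> [0.6332 0.0986]
[406. 307.] size [20. 81.] -> [0.7673 0.1086]
[154. 307.] size [22. 77.] -> [0.4796 0.1072]
[112. 220.] size [38. 65.] -> [0.4488 0.213 ]
[281. 186.] size [90. 96.] -> [0.625  0.2505]
[83. 33.] size [ 10. 113.] -> [0.4518 0.388 ]
```

View pics/w3.png

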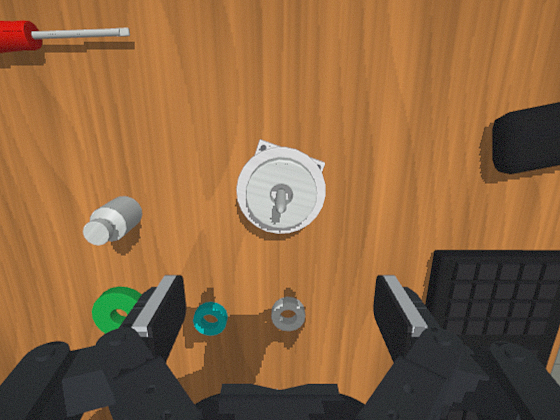

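The large ring lies flat and centred around the spindle at (281,190). Next is the medium ring.

Run:
```python
from h import *
claw.set_gripper(.075); go(.450,-.217,.15,0); look('w4','ring_medium',.015)
```

```text
w4 cam [ 0.451 -0.134  0.291]
ring_medium 0.8 [279. 196.] [ 0.4504 -0.2197]
[316. 366.] size [41. 52.] -> [ 0.4895 -0.3998]
[214. 353.] size [16. 76.] -> [ 0.3838 -0.3823]
[388. 301.] size [20. 72.] -> [ 0.5563 -0.3204]
[171. 300.] size [23. 68.] -> [ 0.3467 -0.32  ]
[457. 251.] size [52. 62.] -> [ 0.6132 -0.2666]
[459. 256.] size [27. 33.] -> [ 0.6158 -0.272 ]
[280. 198.] size [59. 59.] -> [ 0.4512 -0.2171]
[511.  38.] size [107. 132.] -> [ 0.6233 -0.0922]
```

Run:
```python
from h import *
pick(.451,-.2185,.003,0,.075)
go(.6252,.2525,.2,0); look('w5','spindle_cell',.04)
print(place(.6252,.2527,.0595,0,.075)); look('w6','ring_medium',.071)
```

```text
stop False
down t 18.1 w 0.0749 gf 0.0 F [-0.6 -0.1  0.7] p [ 0.4516 -0.2189  0.0036]
grip t 18.5 w 0.0491 gf 60.5 F [-2.5  0.2  7.8] p [ 0.4514 -0.2188  0.0045]
up t 20.0 w 0.0488 gf 62.3 F [-0.7 -0.1 -2.5] p [ 0.4502 -0.218   0.1987]
w5 cam [0.626 0.334 0.341]
spindle_cell 0.77 [277. 181.] [0.6235 0.2504]
[351. 291.] size [19. 61.] -> [0.6997 0.1425]
[209. 291.] size [20. 62.] -> [0.552  0.1423]
[110. 219.] size [38. 64.] -> [0.4624 0.2223]
[280. 240.] size [125. 203.] -> [0.6261 0.2002]
[282. 283.] size [26. 44.] -> [0.6281 0.1522]
[80. 32.] size [ 13. 105.] -> [0.4647 0.3837]
pre t 22.9 w 0.0488 gf 62.3 F [ 0.   0.4 -2.6] p [0.6258 0.2529 0.1306]
mid False t 24.1 w 0.0484 gf 62.3 F [ 0.6  0.3 -1.5] p [0.6258 0.2529 0.0722]
contact True t 24.6 w 0.049 gf 62.9 F [ 0.2 -0.   3.6] p [0.6254 0.2528 0.0606]
open t 24.9 w 0.0751 gf 0.0 F [-0.7  0.3 -0.2] p [0.6235 0.2522 0.0584]
away t 26.2 w 0.0754 gf 0.0 F [ 0.4 -0.4  0.5] p [0.6244 0.2525 0.1985]
True
w6 cam [0.625 0.336 0.339]
ring_medium 0.93 [280. 195.] [0.6244 0.2367]
[289. 314.] size [31. 35.] -> [0.6326 0.1387]
[388. 301.] size [20. 73.] -> [0.726  0.1539]
[172. 300.] size [23. 67.] -> [0.5228 0.1537]
[112. 220.] size [38. 65.] -> [0.4794 0.234 ]
[281. 185.] size [91. 96.] -> [0.6252 0.2653]
[85. 33.] size [ 11. 115.] -> [0.4836 0.3789]
```

View pics/w6.png

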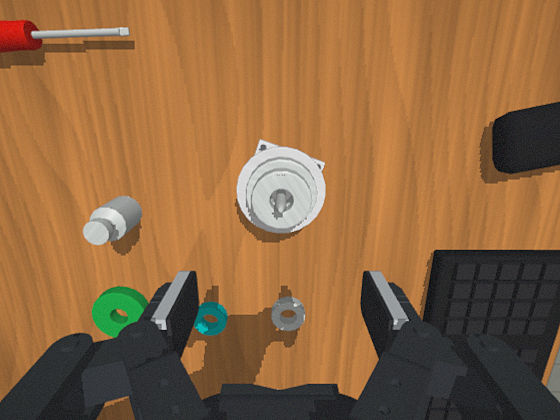

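The medium ring sits on the large one, centred at (281,197). Next is the small steel ring at (288,314), with the turquoise one left alone.

Run:
```python
from h import *
claw.set_gripper(.06); go(.630,.092,.15,0); look('w7','ring_small',.014)
```

```text
w7 cam [0.631 0.175 0.292]
ring_small 0.74 [285. 190.] [0.636  0.0955]
ring_small 0.67 [183. 198.] [0.5423 0.088 ]
ring_small 0.67 [58. 39.] [0.4565 0.2185]
[273. 357.] size [ 85. 113.] -> [ 0.6246 -0.0794]
[365. 294.] size [21. 61.] -> [ 0.713  -0.0038]
[194. 294.] size [23. 61.] -> [ 0.5483 -0.0042]
[282. 196.] size [45. 46.] -> [0.6332 0.0944]
[31. 30.] size [53. 98.] -> [0.4457 0.2224]
[271. -16.] size [72. 84.] -> [0.6245 0.2519]
[269.   1.] size [105. 122.] -> [0.6232 0.2413]
```

View pics/w7.png

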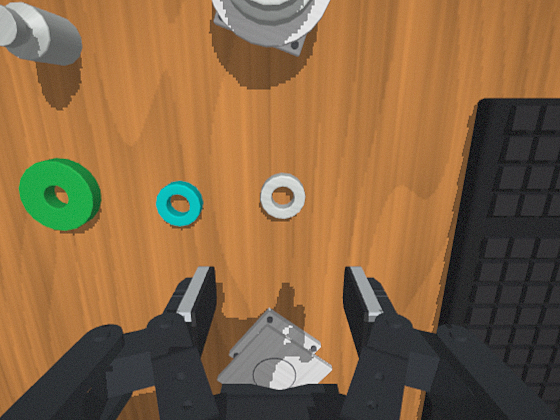

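The steel small ring is centred at (282,196), with the turquoise one at (180,204). The steel one is at (0.633, 0.0935), so I'll pick it.

```bash
python3 - <<'E'
from h import *
pick(.633,.0935,.004,0,.06)
go(.6252,.2525,.2,0)
print(place(.6252,.2527,.0755,0,.06)); look('w8','ring_small',.085)
claw.set_gripper(.06); go(.46,.215,.2,0); look('w9','knob_weight',.0)
save('s2',cv2.resize(imaging.snapshot('scene')[130:270,160:440],None,fx=2,fy=2))
E
python3 -c "
import cv2,numpy as np
a=cv2.imread('pics/w8.png')[100:300,150:450];b=cv2.imread('pics/w9.png')
cv2.imwrite('pics/c1.png',np.hstack([cv2.resize(b,(400,300)),cv2.resize(a,(400,300))]))"
```

```text
stop False
down t 29.3 w 0.06 gf 0.0 F [ 0.2  1.1 -0.8] p [0.6338 0.0935 0.0048]
grip t 29.6 w 0.0368 gf 60.5 F [-0.6 -0.4  4. ] p [0.634  0.0936 0.0052]
up t 31.1 w 0.0367 gf 60.1 F [ 0.6  0.3 -2. ] p [0.632  0.0935 0.1984]
pre t 32.7 w 0.0368 gf 60.1 F [-0.2 -0.7 -0.5] p [0.6259 0.2529 0.1467]
mid False t 33.8 w 0.0367 gf 60.1 F [ 1.1 -0.4 -0.8] p [0.6258 0.2528 0.0882]
contact True t 34.3 w 0.0369 gf 60.6 F [-0.8 -0.   2.9] p [0.6253 0.2527 0.0763]
open t 34.6 w 0.0597 gf 0.0 F [ 0.4 -1.  -0.3] p [0.6239 0.2523 0.0745]
away t 35.8 w 0.06 gf 0.0 F [ 0.1 -0.4  0.1] p [0.6244 0.2524 0.1986]
True
w8 cam [0.625 0.335 0.339]
ring_small 0.73 [208. 313.] [0.5383 0.0882]
ring_small 0.57 [280. 203.] [0.6241 0.227 ]
ring_small 0.32 [281. 196.] [0.625  0.2357]
[749. 122.] size [ 98. 712.] -> [0.9688 0.3175]
[367. 296.] size [19. 70.] -> [0.7013 0.1686]
[193. 295.] size [21. 66.] -> [0.5476 0.169 ]
[112. 220.] size [38. 65.] -> [0.4869 0.2393]
[281. 186.] size [90. 96.] -> [0.6253 0.2688]
[83. 33.] size [ 13. 107.] -> [0.4896 0.3766]
w9 cam [0.461 0.298 0.342]
knob_weight 0.93 [273. 176.] [0.4552 0.2192]
knob_weight 0.51 [434. 145.] [0.6193 0.2518]
[429. 449.] size [ 46. 132.] -> [ 0.6765 -0.1797]
[366. 295.] size [20. 64.] -> [0.5648 0.0756]
[193. 295.] size [22. 63.] -> [0.3597 0.0762]
[274. 184.] size [38. 45.] -> [0.456  0.2113]
[452. 147.] size [ 96. 123.] -> [0.6375 0.2498]
```

View pics/c1.png

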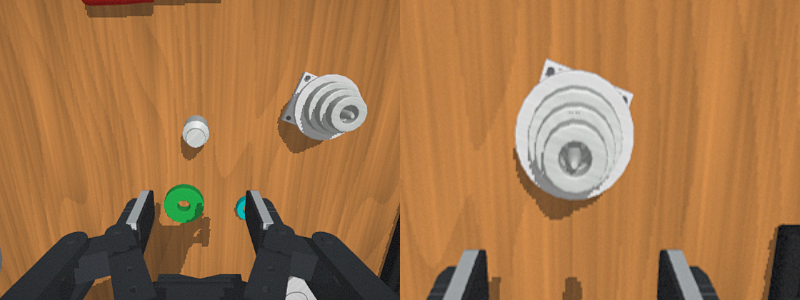

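The stack is right, with all three rings concentric. The knob's top is at about (274,191) in full-image pixels. Next I'll pick the knob weight and look at the flat cell.

Run:
```python
from h import *
P=imaging.camera_params('wrist'); t=px2w((274,191),P,.062); print(t)
x,y=(t[0]+.4552)/2,(t[1]+.2192)/2
pick(x,y,.008,0,.06)
go(.625,-.080,.2,0); look('w10','flat_cell',.04)
```

```text
[0.45769107 0.22062473 0.062     ]
stop False
down t 39.0 w 0.0601 gf 0.0 F [ 0.5 -0.3  0. ] p [0.4571 0.2201 0.0086]
grip t 39.3 w 0.034 gf 60.4 F [-1.7  0.6  4.5] p [0.457  0.2202 0.0089]
up t 40.8 w 0.0345 gf 59.9 F [-1.  -0.3 -3.7] p [0.4555 0.2196 0.1986]
w10 cam [0.625 0.004 0.341]
flat_cell 0.86 [284. 180.] [ 0.6289 -0.0779]
[553. 392.] size [ 22. 139.] -> [ 0.9439 -0.3212]
[332. 289.] size [17. 63.] -> [ 0.6787 -0.1836]
[226. 292.] size [16. 75.] -> [ 0.5692 -0.1874]
[281. 257.] size [126. 262.] -> [ 0.6263 -0.1477]
```

View pics/w10.png

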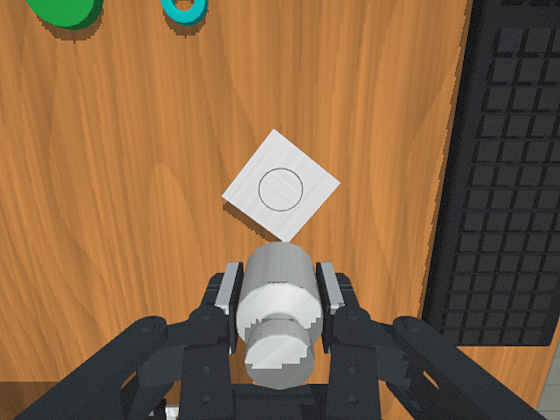

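The flat cell's circle is centred at (281,189), and the weight hangs upright in the grip. Next I'll lower it there.

Run:
```python
from h import *
c=px2w((281,189),imaging.camera_params('wrist'),.04); print(c)
print(place(c[0],c[1],.049,0,.06)); go(c[0],c[1]-.0,.25,0); look('w11','knob_weight',.04)
```

```text
[ 0.626214   -0.07691875  0.04      ]
pre t 43.3 w 0.0346 gf 59.9 F [ 0.3  0.2 -3.4] p [ 0.6268 -0.0771  0.12  ]
mid False t 44.4 w 0.0343 gf 59.9 F [ 0.5 -0.  -3.2] p [ 0.6268 -0.0771  0.0616]
contact True t 44.9 w 0.0345 gf 60.5 F [-1.5 -0.5  4.5] p [ 0.6263 -0.0769  0.0489]
open t 45.3 w 0.06 gf 0.0 F [ 0.   0.2 -0.9] p [ 0.6243 -0.0765  0.0469]
away t 46.7 w 0.0598 gf 0.0 F [ 0.1  0.1 -0.5] p [ 0.6254 -0.0767  0.1986]
True
w11 cam [0.627 0.006 0.393]
knob_weight 0.95 [275. 178.] [ 0.6238 -0.088 ]
[367. 296.] size [18. 69.] -> [ 0.7361 -0.2269]
[194. 294.] size [23. 62.] -> [ 0.5236 -0.2232]
[507. 370.] size [32. 54.] -> [ 0.934 -0.341]
[275. 175.] size [ 89. 103.] -> [ 0.6241 -0.075 ]
```

View pics/w11.png

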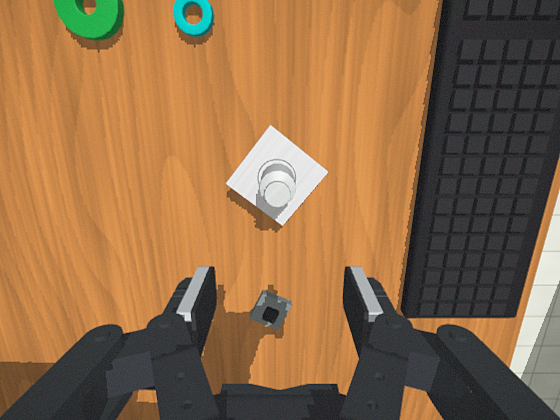

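The knob weight stands upright inside the marked circle at (277,180), and the arm is clear of everything. I'm handing it in.

Run:
```python
from h import *
robot.hold(.3); print(ticket.sign_off())
```

```text
the job is handed in; nothing more can be done
None
```

The job is handed in at about 47 s of the 118 s limit: by the last wrist pictures, the three rings are stacked in order on the spindle and the knob weight stands in the flat cell's circle; the sign-off gave no verdict.

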